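# Refit the return spring on the tablet press

### The arm

A 6-joint arm with a two-finger parallel gripper is mounted at the origin on the work surface. World frame = base frame: x ahead of the robot, y to its left, z up, the work surface at z = 0. Lengths are in mm, angles in rad, forces in N, time in s.
With the tool pointing down it reaches from about 300 to 950 mm from the base axis. Payload 3.1 kg.
Tool frame: the origin (TCP) lies midway between the tips of the shut fingers; the grasp point (between the pads) lies 19 mm behind it (robot.tcp_to_grasp is the distance from the TCP to the grasp point, in mm); z points along the fingers, y is the direction in which the jaws open and shut (so a half turn about z gives the same grasp; the last joint's range is limited). The gripper opens to 85 mm and grips with 20 to 120 N. Pads are 22 mm wide; open, the fingers measure 114 mm over their backs; the gripper's body (76 mm by 85 mm) begins 54 mm behind the grasp point. The pads swing forward as they close: fully open they stand 13 mm farther back than shut.
Start: joints at [-1.313, 0.308, 1.634, -0, 1.2, -0.07], TCP at [201.199, -591.736, 231.272] pointing down, gripper open.
Joint ranges: [-3.06, 3.06], [-0.79, 1.96], [0.05, 2.63], [-1.19, 4.34], [0.05, 2.64], [-2.94, 2.94]. Speed limits (rad/s): [2.79, 2.79, 3.14, 3.14, 3.14, 3.14].

### API

Orientations are given as a unit quaternion [w, x, y, z].
In Python, from bench import robot gives the robot as it stands.
- The arm moves only by the tool jog_arm, never from a script. Its argument "series" is a list of rows, each an object with "dp": the shift along the tool's x, y, z in mm, a list of three; "twist": the turn, a rotation vector about the tool's x, y, z in degrees, a list of three. A call has 1 to 20 rows; each row is the pose to reach, as a shift and turn from the pose measured when the call began, along the tool's axes at that moment; what a row does not reach only later rows make up. A row lasts 1/10 s, in which the tool goes at most 50 mm and 8.59 degrees, less where a joint would pass 70% of its speed; a pose out of reach is approached as far as the arm can. A call with a gripper value outside its range is refused whole. "gripper" is the opening, from -1 (shut) to 1 (fully open), so that 0 is half open, set as the call begins (left out, the last holds). The fingers move at their own pace and stop on an object; "newtons" is the grip in N (left out, the last holds). Time passes only in rows, so rows that repeat a pose let the fingers close. It gives the time, the measured TCP pose, the force and the opening at its end, in the units of the state.
- robot.get_state(): the state, without advancing time (a new reading comes with each control period).
- robot.capture(name): name is "side" or "top" or "wrist"; returns a dict with "color" (400x640x3 uint8, red, green, blue), "intrinsics" (3x3 intrinsics, pixels), "k1" (the pictures are not rectified: a ray, as slopes to the right and down, at radius r is drawn at 1 + k1 r^2 times it, then the intrinsics apply), "extrinsics" (4x4, takes a point from world to camera coordinates). Camera axes: x right, y down, z forward; pixel columns grow to the right and rows downward; lengths in mm; the calibration is good to about 2 mm. A picture is of the moment at which its call begins. There is no depth.
- robot.close_job(): hands the job in, once; it reports no verdict.
Trained networks look in a picture, given as the dict that the camera call returned (one of the last four; its "shot" number tells which), for a name from the list of things; names that differ only in an ending like _2 or _b are one class to them, and where a whole thing is asked for, a point or a joint stands for the part that bears it (a point fixed in the world has none). Each returns a list of dicts, best first, with "score" (0 to 1); they miss things now and then, are a little off and sometimes report something else, mostly with a low value. They report only what shows in the picture. A call takes as long as a camera call.
- robot.find_in(thing, picture): "rect" ([left, top, width, height] in pixels, round what is visible of it).
The state is a dict: "time": time; "qpos": joint angles; "qd": joint speeds; "joint_efforts": joint torques, N m; "position": TCP position; "eef_rot": TCP orientation; "wrist_force": force on the tool from outside, world axes, zero at the start; "wrist_torque": the same for the moment, N m; "finger_gap": opening from 0.0 (shut) to 1.0 (fully open).
Only numpy, scipy, OpenCV 4.12 (cv2) and the standard library are available. Lean on these libraries where they do the work, as an engineer would, in place of code of your own. Each camera call takes 0.05 s, during which the arm holds its last target. There are 200 camera calls.

### The job

Take the return spring from the steel parts tray and thread it, tang end down, over the rod of the tablet press, gently twisting it whenever its tang snags on a collar, until its foot rests fully home on the seat. Let go of it, then swing the blue keeper fully shut over the spring. Never force the spring, and leave the other things where they are.

Things in the scene. Friction and masses are not known exactly. Their poses are not given: they have to be found in the camera images.
- spring_mid (a point): Loose steel compression spring, 50 g, upright on the tray (floor 3 mm above the table), foot down: outside diameter 33.6 mm, bore 28 mm, 60 mm long. Point on its axis half-way up. z axis up along the spring; +x points to the tang's side, where red dabs run up the coils. Grip the upper half (30 to 60 mm): held there it yields to an axial push by 1 mm per N, up to 12 mm, but not to a twist.
- tang (a point): The tang: the wire end at the spring's foot, red, bent inwards, 2.6 mm thick, reaching from the coil to 8.1 mm from the spring's axis. Point at its inner end, 1.4 mm above the foot.
- press: Fixed white base of the tablet press, 250 x 130 mm, with an upright 11 mm steel rod; origin on the rod's axis at table height, z up. A red index line on the base runs from the rod in the direction -x of this frame. On the rod sit two brass collars. More than 20 N between spring and press is forcing the spring.
- upper_collar (a point): On the rod's axis at the top of the upper brass collar, 98 mm above the table. Collar 23 mm across, 4 mm thick, with one notch 4.2 mm wide, open to the rim, which just passes the tang (within 0.1 rad). The notch's angle is NOT measured (this frame is the press's): it lies anywhere within 1.1 rad either side of the index line. Collars do not turn under the tang.
- lower_collar (a point): The same for the lower collar, top 64 mm above the table; its notch lies, from above, 0.2 to 1.1 rad anticlockwise of the index line (towards -y of the press), again not measured. With the tang over solid collar the spring snags; pressed lightly (3 to 5 N) and twisted, it drops as the tang meets the notch.
- rod_tip (a point): Centre of the rod's end, 106 mm above the table; the end is coned, 6 mm across at the tip and 11 mm across 5 mm lower.
- seat (a point): Centre of the steel seat round the rod's foot, 20 mm above the table, where the spring's foot must rest; the seated spring's top is 80 mm above the table.
- keeper (a joint): Blue forked lever, 5 mm thick, its underside 84 mm above the table, turning level on a post 75 mm from the rod (at +x of the press frame, y 0). Angle in rad: 0 is shut (fork astride the rod just above the seated spring, against a stop), positive is open; seen from above it closes clockwise. It stays where it is left; it needs about 1.5 N at the pin.
- keeper_pin (a point): Black upright pin on the keeper's tail, 12 mm across, from 89 to 124 mm above the table; point on its axis, 109 mm above the table, 55 mm from the pivot, opposite the fork: at keeper angle a it is at (75 + 55 cos a, 55 sin a) mm in the press frame. Pushing it clockwise about the pivot shuts the keeper.
- press_head: Bystander: black stepped press head, 38 mm across, 30 mm tall, standing in the parts tray near its rim.
- brush: Bystander: cleaning brush with a blue handle, 150 mm long, lying in the tray.
- amber_jar: Bystander: amber jar, 60 mm across, 85 mm tall.
- white_bottle: Bystander: white bottle, 52 mm across, 95 mm tall.
- carton: Bystander: medicine carton with an orange band, 50 x 100 x 60 mm.
- tin: Bystander: green tin, 70 x 120 x 93 mm.
- blister: Bystander: flat blister pack, 40 x 95 mm, 9 mm thick.

How it is judged:
By the outcome, as a careful person would: the job done as asked, in the order asked, and still so for the second after the job is handed in, with the robot touching nothing.
It also fails if it takes over 72 s, if anything falls off the work surface, if the arm or the gripper's body presses on something with over 40 N, if the wrist force passes 120 N, or if a joint passes its speed limit or range.

## Working session

There is one attempt and no reset: what is moved stays moved. The work goes in short steps, Python scripts to look and compute and a tool call to move; the robot and the scene stay as the last step left them, time stands still between calls to the robot, and variables do not carry over. Pictures are saved under pics/ and viewed, on a budget of 10 in all, crops included, one or two more only if the job needs it, and the job is handed in when it is done.

Besides the shell and the picture viewer there is one more tool, called after "Emit:" by a JSON object that holds its "op" and its "data". jog_arm: Moves the arm, as the interface text tells. Its arguments: {"type":"object","properties":{"series":{"type":"array","items":{"type":"object","properties":{"dp":{"type":"array","items":{"type":"number"}},"twist":{"type":"array","items":{"type":"number"}}}}},"gripper":{"type":"number"},"newtons":{"type":"number"}},"required":["series"]}

```bash
ls; mkdir -p pics; cat > h.py <<'E'
import numpy as np, cv2
from bench import robot
from scipy.spatial.transform import Rotation as R
def ray(p,uv):
    K=np.array(p["intrinsics"]);d=cv2.undistortPoints(np.array([[uv]],float),K,np.array([p["k1"],0,0,0.]),None,None,None)[0,0]
    E=np.array(p["extrinsics"]);r=E[:3,:3].T@np.array([d[0],d[1],1]);o=-E[:3,:3].T@E[:3,3];return o,r/np.linalg.norm(r)
def atz(p,uv,z):
    o,r=ray(p,uv);return o+r*(z-o[2])/r[2]
def proj(p,X):
    E=np.array(p["extrinsics"]);X=np.atleast_2d(np.array(X,float))
    return cv2.projectPoints(X.reshape(-1,1,3),cv2.Rodrigues(E[:3,:3])[0],E[:3,3],np.array(p["intrinsics"]),np.array([p["k1"],0,0,0.]))[0][:,0]
def tri(p1,a,p2,b):
    o1,r1=ray(p1,a);o2,r2=ray(p2,b);A=np.stack([r1,-r2],1);s=np.linalg.lstsq(A,o2-o1,rcond=None)[0]
    x,y=o1+s[0]*r1,o2+s[1]*r2;return (x+y)/2,np.linalg.norm(x-y)
def save(p,n,crop=None,k=1):
    im=p["color"][...,::-1]
    if crop: x,y,w,h=crop;im=im[y:y+h,x:x+w]
    if k!=1: im=cv2.resize(im,None,fx=k,fy=k,interpolation=cv2.INTER_CUBIC)
    cv2.imwrite("pics/"+n,im)
E
python3 - <<'E'
from h import *
s=robot.get_state();print(s["time"],s["position"],s["eef_rot"],s["finger_gap"],getattr(robot,'tcp_to_grasp',None))
T=robot.capture("top");S=robot.capture("side")
save(T,"top.png");save(S,"side.png")
for n,p in(("top",T),("side",S)):
    print(n,np.round(p["intrinsics"],1).tolist(),p["k1"],np.round(p["extrinsics"],3).tolist())
    for t in["spring_mid","tang","press","upper_collar","rod_tip","seat","keeper","keeper_pin","press_head","brush","white_bottle","amber_jar","carton","tin","blister"]:
        try:print(n,t,[(np.round(d["rect"]).tolist(),round(d["score"],2)) for d in robot.find_in(t,p)[:2]])
        except Exception as e:print(t,e)
print(robot.get_state()["time"])
E
```

```text
pics
0.0 [ 201.01239955 -590.91298289  230.04760327] [-1.14679753e-03  9.86592738e-01  1.63197550e-01 -1.14556740e-04] 0.9988013489303026 18.700000000000003
top [[422.8, 0.0, 318.0], [0.0, 422.8, 197.2], [0.0, 0.0, 1.0]] -0.03981754357544961 [[0.001, -1.0, -0.013, -10.878], [-0.992, 0.001, -0.13, 575.376], [0.13, 0.013, -0.991, 1080.076], [0.0, 0.0, 0.0, 1.0]]
top spring_mid [([321.0, 175.0, 73.0, 98.0], 0.36)]
top tang [([151.0, 161.0, 45.0, 28.0], 0.29)]
top press [([322.0, 176.0, 70.0, 96.0], 0.8)]
top upper_collar [([320.0, 171.0, 74.0, 100.0], 0.8), ([268.0, 200.0, 13.0, 54.0], 0.28)]
top rod_tip [([318.0, 172.0, 73.0, 101.0], 0.74)]
top seat [([319.0, 173.0, 70.0, 97.0], 0.96), ([432.0, 233.0, 60.0, 43.0], 0.36)]
top keeper []
top keeper_pin [([331.0, 201.0, 60.0, 15.0], 0.74)]
top press_head [([267.0, 201.0, 16.0, 54.0], 0.62), ([219.0, 187.0, 20.0, 13.0], 0.59)]
top brush [([267.0, 199.0, 16.0, 57.0], 0.58)]
top white_bottle [([147.0, 238.0, 26.0, 18.0], 0.57), ([225.0, 218.0, 14.0, 14.0], 0.21)]
top amber_jar [([427.0, 158.0, 32.0, 26.0], 0.79), ([221.0, 189.0, 16.0, 13.0], 
[... 595 characters left out ...]
r [([288.0, 169.0, 95.0, 57.0], 0.82)]
side rod_tip [([286.0, 169.0, 92.0, 61.0], 0.7)]
side seat [([288.0, 168.0, 94.0, 58.0], 0.59)]
side keeper [([322.0, 170.0, 14.0, 23.0], 0.54), ([250.0, 212.0, 18.0, 24.0], 0.26)]
side keeper_pin [([319.0, 170.0, 19.0, 25.0], 0.59)]
side press_head [([273.0, 269.0, 19.0, 16.0], 0.72), ([289.0, 169.0, 92.0, 60.0], 0.55)]
side brush [([303.0, 240.0, 56.0, 19.0], 0.61)]
side white_bottle [([316.0, 311.0, 30.0, 41.0], 0.82)]
side amber_jar [([299.0, 143.0, 15.0, 29.0], 0.79), ([303.0, 242.0, 59.0, 16.0], 0.74)]
side carton [([224.0, 284.0, 34.0, 55.0], 0.9)]
side tin [([356.0, 139.0, 32.0, 38.0], 0.87)]
side blister [([252.0, 215.0, 15.0, 18.0], 0.66)]
1.6
```

```bash
python3 - <<'E'
import cv2,numpy as np
t=cv2.imread("pics/top.png");s=cv2.imread("pics/side.png")
# top crop x 200..410,y 130..290 ; k=3.8
a=cv2.resize(t[130:285,205:405],None,fx=4,fy=4,interpolation=cv2.INTER_CUBIC);cv2.imwrite("pics/topc.png",a[:600])
b=cv2.resize(s[150:300,220:400],None,fx=4,fy=4,interpolation=cv2.INTER_CUBIC);cv2.imwrite("pics/sidec.png",b)
E
```

```text
(no output)
```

View pics/topc.png

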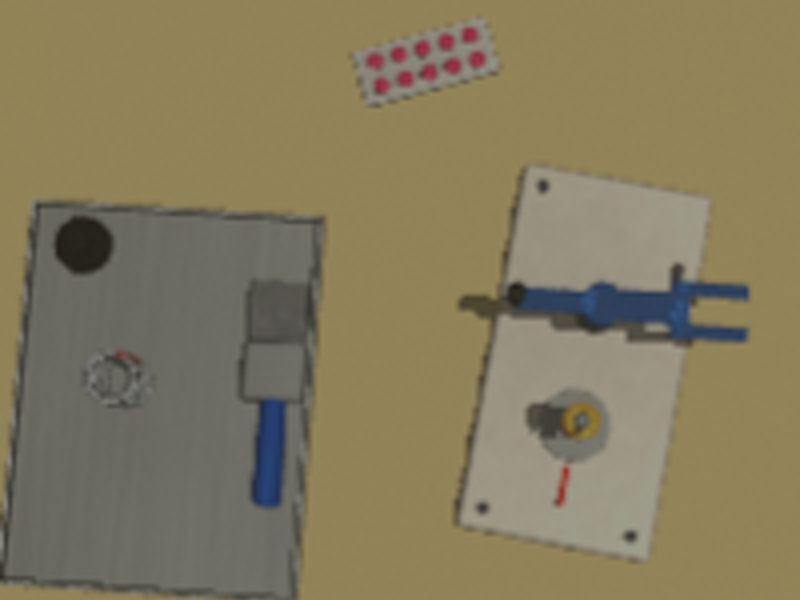

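View pics/sidec.png

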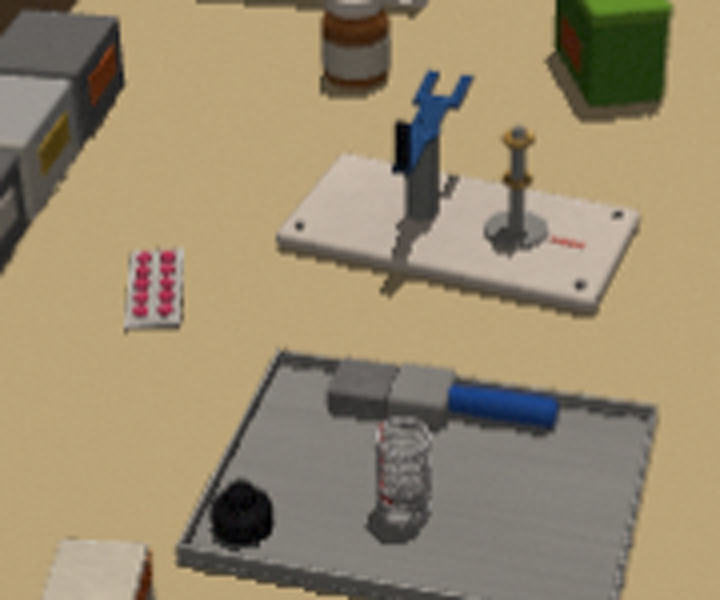

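```bash
cat > est.py <<'E'
E
python3 - <<'E'
from h import *
# calibration of fixed cams from printed values is rounded; take fresh pics
T=robot.capture("top");S=robot.capture("side");W=robot.capture("wrist")
save(W,"w0.png")
c=lambda x,y:(205+x/4-.375,130+y/4-.375); d=lambda x,y:(220+x/4-.375,150+y/4-.375)
for n,a,b in(("rodtip",c(583,419),d(518,129)),("pin",c(517,290),d(402,123)),("springtop",c(113,378),d(404,425))):
    X,g=tri(T,a,S,b);print(n,X.round(1),round(g,1))
print("rod at 106 top",atz(T,c(583,419),106),"side",atz(S,d(518,129),106))
print("seat top",atz(T,c(575,425),20)," side",atz(S,d(516,230),20))
print("line end",atz(T,c(561,505),15),"near",atz(T,c(567,468),15))
b=[atz(T,c(*p),10) for p in((527,165),(710,200),(648,560),(457,525))];print(np.round(b,1).tolist())
e=b[0]-b[3]+b[1]-b[2];print("yaw",np.arctan2(e[1],e[0]))
print("spring top",atz(T,c(113,378),63),"foot side",atz(S,d(402,512),3))
print("pivot",atz(T,c(600,304),89),"pin",atz(T,c(517,292),124),"fork",atz(T,c(748,312),89))
E=np.array(W["extrinsics"]);s=robot.get_state();Rt=R.from_quat(np.array(s["eef_rot"])[[1,2,3,0]]).as_matrix()
o=-E[:3,:3].T@E[:3,3];print("wristcam in tool",Rt.T@(o-s["position"]),(Rt.T@E[:3,:3].T).round(3).tolist(),W["intrinsics"],W["k1"],s["time"],Rt.round(3).tolist())
E
```

```text
rodtip [472.1 -91.4 105. ] 4.9
pin [549.3 -50.8 125.5] 4.7
springtop [500.  206.3  68.6] 3.6
rod at 106 top [474.42992851 -91.08258863 106.        ] side [469.41698244 -89.65867437 106.        ]
seat top [474.08749725 -91.20015897  20.        ]  side [468.54098035 -88.36024326  20.        ]
line end [421.45068996 -81.83198547  15.        ] near [445.81395128 -85.97005757  15.        ]
[[651.3, -60.5, 10.0], [627.0, -184.8, 10.0], [385.3, -139.5, 10.0], [408.2, -12.9, 10.0]]
yaw -0.18930554008210485
spring top [502.2244981  207.73395417  63.        ] foot side [499.23179671 210.41935067   3.        ]
pivot [ 547.14925932 -103.4357016    89.        ] pin [550.64315953 -50.50649771 124.        ] fork [ 542.05574642 -196.19895448   89.        ]
wristcam in tool [ 7.35930233e+01  9.09566570e-02 -1.42939349e+02] [[0.001, -0.957, -0.29], [1.0, 0.001, 0.001], [-0.001, -0.29, 0.957]] [[326.87296534   0.         318.48578994]
 [  0.         326.87296534 203.66335579]
 [  0.           0.           1.        ]] -0.06059166729633563 1.75 [[0.947, 0.322, -0.0], [0.322, -0.947, -0.0], [-0.0, 0.0, -1.0]]
```

Emit:
{"op": "jog_arm", "data": {"series": [{"dp": [32,-30,5],"twist": [0,0,-8]},{"dp": [64,-60,10],"twist": [0,0,-16]},{"dp": [96,-89,15],"twist": [0,0,-24]},{"dp": [128,-118,20],"twist": [0,0,-32]},{"dp": [160,-148,25],"twist": [0,0,-40]},{"dp": [193,-178,30],"twist": [0,0,-48]},{"dp": [225,-208,35],"twist": [0,0,-56]},{"dp": [257,-238,40],"twist": [0,0,-64]},{"dp": [289,-268,45],"twist": [0,0,-72]},{"dp": [322,-297,50],"twist": [0,0,-80]},{"dp": [354,-327,60],"twist": [0,0,-88]},{"dp": [386,-357,70],"twist": [0,0,-96]},{"dp": [418,-387,80],"twist": [0,0,-104]},{"dp": [418,-387,90],"twist": [0,0,-112]},{"dp": [418,-387,95],"twist": [0,0,-120]},{"dp": [418,-387,95],"twist": [0,0,-128]},{"dp": [418,-387,95],"twist": [0,0,-136]},{"dp": [418,-387,95],"twist": [0,0,-144]},{"dp": [418,-387,95],"twist": [0,0,-150]},{"dp": [418,-387,95],"twist": [0,0,-150]}]}}

```text
time: 3.75
position: [472.5, -90.8, 136.4]
eef_rot: [0.0, 0.098, 0.995, -0.0]
wrist_force: [-0.3, 0.5, -0.6]
finger_gap: 0.999
```

```bash
python3 - <<'E'
from h import *
W=robot.capture("wrist");s=robot.get_state();print(s["time"],s["position"],R.from_quat(np.array(s["eef_rot"])[[1,2,3,0]]).as_matrix().round(3).tolist(),s["qpos"])
u=proj(W,[472,-90.5,106])[0];print(u)
for z in(98,64,20):print(z,proj(W,[472,-90.5,z])[0].round(1))
save(W,"w1.png",(int(u[0])-80,int(u[1])-70,160,120),5)
np.save("w1.npy",W["color"]);import pickle;pickle.dump({k:W[k] for k in("intrinsics","k1","extrinsics")},open("w1.pkl","wb"))
E
```

```text
3.8 [472.48253292 -90.78498974 136.44067062] [[-0.98, 0.197, 0.0], [0.197, 0.98, -0.0], [-0.0, 0.0, -1.0]] [-2.80391457e-01  1.51874839e-01  2.04214368e+00  4.41803913e-05
  9.47245651e-01 -1.65329911e+00]
[319.15337135 238.43631074]
98 [319.1 233.2]
64 [319.1 214.8]
20 [319.  197.7]
```

View pics/w1.png

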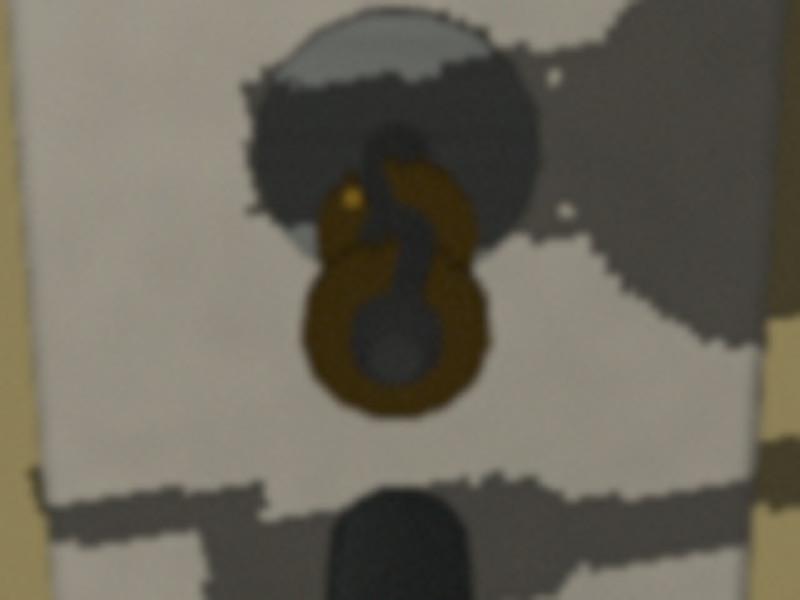

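```bash
python3 - <<'E'
from h import *
import pickle
W=pickle.load(open("w1.pkl","rb"));W["color"]=np.load("w1.npy")
u0,v0=239,168
im=W["color"].astype(float)
# brass: R-B difference
f=(im[...,0]-im[...,2])/(im.sum(2)+1)
from scipy.ndimage import map_coordinates as mc
def samp(img,X): p=proj(W,X);return mc(img,[p[:,1],p[:,0]],order=1)
th=np.linspace(-np.pi,np.pi,121)
best=None
a0=np.pi-0.1893
def ring(c,z,r,a):return np.stack([c[0]+r*np.cos(a),c[1]+r*np.sin(a),np.full_like(a,z)],1)
# centre of upper collar: use radial gradient at r=11.5 on visible far/side arcs (|angle from index|>0.6)
a=a0+th
sel=np.abs(th)>0.5
for z in(98,64):
  res=[]
  for dx in np.arange(-5,5.1,.5):
    for dy in np.arange(-5,5.1,.5):
      c=(472+dx,-90.5+dy); s=sel if z==98 else (np.abs(th)<1.5)&(np.abs(th-.4)>.4)
      g=samp(f,ring(c,z,10.3,a[s]))-samp(f,ring(c,z,12.7,a[s]))
      res.append((g.mean(),c))
  m=max(res);print(z,m,samp(f,ring(m[1],z,9.5,a[::10])).round(2))
  c=m[1]
  prof=np.mean([samp(f,ring(c,z,r,a)) for r in(8.5,9.5,10.5)],0)
  for t,p in zip(th,prof):
     if abs(t)<1.5:print(f"{t:.2f}:{p:.2f}",end=" ")
  print()
E
```

```text
98 (np.float64(0.2698972702018612), (np.float64(471.5), np.float64(-91.5))) [0.41 0.38 0.36 0.39 0.38 0.29 0.32 0.39 0.4  0.36 0.4  0.41 0.41]
-1.47:0.34 -1.41:0.34 -1.36:0.35 -1.31:0.38 -1.26:0.38 -1.20:0.37 -1.15:0.36 -1.10:0.37 -1.05:0.36 -0.99:0.36 -0.94:0.37 -0.89:0.36 -0.84:0.36 -0.79:0.40 -0.73:0.41 -0.68:0.40 -0.63:0.40 -0.58:0.36 -0.52:0.28 -0.47:0.16 -0.42:0.06 -0.37:0.02 -0.31:0.01 -0.26:0.01 -0.21:0.00 -0.16:0.02 -0.10:0.08 -0.05:0.20 0.00:0.30 0.05:0.35 0.10:0.35 0.16:0.33 0.21:0.34 0.26:0.37 0.31:0.39 0.37:0.40 0.42:0.40 0.47:0.39 0.52:0.41 0.58:0.39 0.63:0.38 0.68:0.39 0.73:0.39 0.79:0.38 0.84:0.38 0.89:0.34 0.94:0.31 0.99:0.32 1.05:0.33 1.10:0.32 1.15:0.31 1.20:0.34 1.26:0.34 1.31:0.32 1.36:0.30 1.41:0.29 1.47:0.29 
64 (np.float64(0.3427232102469994), (np.float64(472.0), np.float64(-91.5))) [0.02 0.38 0.4  0.4  0.41 0.4  0.39 0.15 0.39 0.45 0.37 0.38 0.02]
-1.47:0.38 -1.41:0.38 -1.36:0.38 -1.31:0.38 -1.26:0.38 -1.20:0.38 -1.15:0.36 -1.10:0.38 -1.05:0.38 -0.99:0.39 -0.94:0.38 -0.89:0.38 -0.84:0.39 -0.79:0.39 -0.73:0.40 -0.68:0.41 -0.63:0.39 -0.58:0.40 -0.52:0.40 -0.47:0.40 -0.42:0.39 -0.37:0.39 -0.31:0.40 -0.26:0.41 -0.21:0.39 -0.16:0.38 -0.10:0.37 -0.05:0.36 0.00:0.36 0.05:0.33 0.10:0.27 0.16:0.16 0.21:0.07 0.26:0.02 0.31:0.01 0.37:0.00 0.42:0.02 0.47:0.06 0.52:0.15 0.58:0.27 0.63:0.34 0.68:0.37 0.73:0.35 0.79:0.36 0.84:0.34 0.89:0.35 0.94:0.36 0.99:0.37 1.05:0.38 1.10:0.38 1.15:0.37 1.20:0.37 1.26:0.37 1.31:0.38 1.36:0.37 1.41:0.36 1.47:0.34
```

Emit:
{"op": "jog_arm", "data": {"series": [{"dp": [2,15,-10],"twist": [0,0,8.5]},{"dp": [4,34,-15],"twist": [0,0,17]},{"dp": [6,53,-15],"twist": [0,0,25.5]},{"dp": [8,72,-15],"twist": [0,0,34]},{"dp": [10,91,-15],"twist": [0,0,42.5]},{"dp": [12,110,-15],"twist": [0,0,51]},{"dp": [14,130,-15],"twist": [0,0,59.5]},{"dp": [16,150,-15],"twist": [0,0,68]},{"dp": [18,170,-15],"twist": [0,0,76.5]},{"dp": [20,190,-15],"twist": [0,0,85]},{"dp": [22,210,-15],"twist": [0,0,93.5]},{"dp": [24,230,-15],"twist": [0,0,102]},{"dp": [26,250,-10],"twist": [0,0,110.5]},{"dp": [28,270,-5],"twist": [0,0,119]},{"dp": [30,285,0],"twist": [0,0,127.5]},{"dp": [31,295,5],"twist": [0,0,136]},{"dp": [31,299,10],"twist": [0,0,144.5]},{"dp": [31,299,15],"twist": [0,0,153]},{"dp": [31,299,20],"twist": [0,0,161.5]},{"dp": [31,299,20],"twist": [0,0,170]}]}}

```text
time: 5.8
position: [500.3, 208.4, 115.6]
eef_rot: [0.0, 1.0, -0.016, -0.001]
wrist_force: [0.2, 0.1, 0.2]
finger_gap: 0.999
```

Emit:
{"op": "jog_arm", "data": {"series": [{"dp": [0,0,0],"twist": [0,0,8.5]},{"dp": [0,0,0],"twist": [0,0,17]},{"dp": [0,0,0],"twist": [0,0,25]},{"dp": [0,0,0],"twist": [0,0,25]}]}}

```text
time: 6.2
position: [500.3, 208.4, 115.6]
eef_rot: [0.0, 0.973, -0.233, -0.0]
wrist_force: [-0.2, -0.0, 0.5]
finger_gap: 1.0
```

```bash
python3 - <<'E'
from h import *
import pickle
W=robot.capture("wrist");s=robot.get_state();print(s["time"],s["position"],R.from_quat(np.array(s["eef_rot"])[[1,2,3,0]]).as_matrix().round(3).tolist(),s["qpos"])
pickle.dump(W,open("w2.pkl","wb"))
for z in(63,3):print(z,proj(W,[500.5,208.5,z])[0].round(1))
u=proj(W,[500.5,208.5,40])[0];print(int(u[0])-80,int(u[1])-60)
save(W,"w2.png",(int(u[0])-80,int(u[1])-60,160,120),5)
E
```

```text
6.25 [500.30198032 208.35142471 115.63545094] [[0.893, -0.45, -0.001], [-0.45, -0.893, -0.001], [-0.001, 0.001, -1.0]] [ 3.14370211e-01  2.93326040e-01  1.91499021e+00 -2.42106378e-04
  9.34522097e-01  2.35200748e+00]
63 [317.5 225.3]
3 [317.6 199.3]
237 153
```

View pics/w2.png

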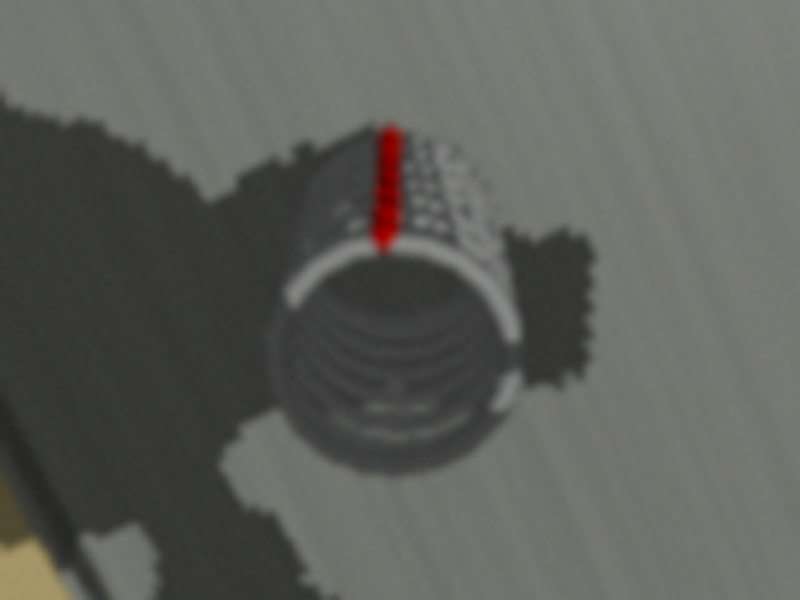

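```bash
python3 - <<'E'
from h import *
import pickle
W=pickle.load(open("w2.pkl","rb"));im=W["color"].astype(float)
c=lambda x,y:(237+x/5-.4,153+y/5-.4)
for z in(63,61.6):
  P=[atz(W,c(*q),z)[:2] for q in((270,357),(522,357),(396,237),(396,477))]
  print(z,np.round(P,1).tolist(),"centre",np.mean(P[:2],0),np.mean(P[2:],0),np.linalg.norm(P[0]-P[1]),np.linalg.norm(P[2]-P[3]))
C=np.mean(P,0)
red=(im[...,0]>1.6*im[...,1]+20)&(im[...,0]>1.6*im[...,2]+20)
v,u=np.nonzero(red);k=(abs(u-315)<15)&(v>170)&(v<210);u,v=u[k],v[k]
w=im[v,u,0]
for lo,hi in((v.min(),v.min()+3),(v.max()-3,v.max())):
  m=(v>=lo)&(v<=hi);print(lo,hi,np.average(u[m],weights=w[m]))
# fit t: project line at radius 16.8 for tang angle t, z 5..62
from scipy.optimize import minimize_scalar
def cost(t):
  z=np.linspace(6,61,40);L=proj(W,np.stack([C[0]+16.8*np.cos(t)+0*z,C[1]+16.8*np.sin(t)+0*z,z],1))
  o=np.argsort(L[:,1]);return np.sum(w*(np.interp(v,L[o,1],L[o,0])-u)**2)
r=minimize_scalar(cost,bounds=(-1.2,.3),method="bounded");print(C,"tang",r.x,np.sqrt(r.fun/w.sum()))
E
```

```text
63 [[509.1, 223.4], [494.5, 194.7], [516.0, 201.8], [486.9, 216.6]] centre [501.79122973 209.04817453] [501.45447882 209.22103514] 32.122402583863305 32.61129411287638
61.6 [[508.6, 223.7], [494.0, 194.9], [515.6, 202.0], [486.4, 216.9]] centre [501.33081048 209.29212612] [500.99164826 209.46622451] 32.352415956647604 32.84480820728998
179 182 314.9388839681134
199 202 313.33201754385965
[501.16122937 209.37917532] tang -0.396191774291822 1.3510026568000144
```

Emit:
{"op": "jog_arm", "data": {"series": [{"dp": [0.3,-1,25],"twist": [0,0,-4]},{"dp": [0.3,-1,50],"twist": [0,0,-4]},{"dp": [0.3,-1,75],"twist": [0,0,-4]},{"dp": [0.3,-1,86.5],"twist": [0,0,-4]},{"dp": [0.3,-1,86.5],"twist": [0,0,-4]},{"dp": [0.3,-1,86.5],"twist": [0,0,-4]}]}}

```text
time: 6.85
position: [501.5, 209.3, 29.6]
eef_rot: [0.0, 0.98, -0.197, -0.0]
wrist_force: [0.2, 0.1, -0.6]
finger_gap: 0.996
```

Emit:
{"op": "jog_arm", "data": {"series": [{"dp": [0,0,0]},{"dp": [0,0,0]},{"dp": [0,0,0]},{"dp": [0,0,0]},{"dp": [0,0,0]},{"dp": [0,0,0]},{"dp": [0,0,0]},{"dp": [0,0,0]},{"dp": [0,0,0]},{"dp": [0,0,0]}], "gripper": -1, "newtons": 35}}

```text
schema error: expected keys dp, twist
```

Emit:
{"op": "jog_arm", "data": {"series": [{"dp": [0,0,0],"twist": [0,0,0]},{"dp": [0,0,0],"twist": [0,0,0]},{"dp": [0,0,0],"twist": [0,0,0]},{"dp": [0,0,0],"twist": [0,0,0]},{"dp": [0,0,0],"twist": [0,0,0]},{"dp": [0,0,0],"twist": [0,0,0]},{"dp": [0,0,0],"twist": [0,0,0]},{"dp": [0,0,0],"twist": [0,0,0]}], "gripper": -1, "newtons": 35}}

```text
time: 7.65
position: [501.8, 209.3, 29.8]
eef_rot: [0.0, 0.98, -0.197, 0.0]
wrist_force: [1.1, 1.0, 0.7]
finger_gap: 0.388
```

Emit:
{"op": "jog_arm", "data": {"series": [{"dp": [0,0,-25],"twist": [0,0,0]},{"dp": [0,0,-60],"twist": [0,0,-8.5]},{"dp": [0,0,-95],"twist": [0,0,-17]},{"dp": [0,0,-125],"twist": [0,0,-25.5]},{"dp": [6,20,-135],"twist": [0,0,-34]},{"dp": [12,40,-135],"twist": [0,0,-42.5]},{"dp": [18,60,-135],"twist": [0,0,-51]},{"dp": [25,82,-135],"twist": [0,0,-59.5]},{"dp": [32,104,-135],"twist": [0,0,-68]},{"dp": [39,126,-135],"twist": [0,0,-76.5]},{"dp": [46,148,-135],"twist": [0,0,-85]},{"dp": [53,170,-135],"twist": [0,0,-93.5]},{"dp": [60,192,-135],"twist": [0,0,-102]},{"dp": [67,214,-135],"twist": [0,0,-110.5]},{"dp": [73,236,-135],"twist": [0,0,-119]},{"dp": [79,256,-135],"twist": [0,0,-127.5]},{"dp": [84,272,-135],"twist": [0,0,-136]},{"dp": [87,283,-135],"twist": [0,0,-144.5]},{"dp": [88.7,288.8,-135],"twist": [0,0,-153]},{"dp": [88.7,288.8,-135],"twist": [0,0,-161]}]}}

```text
time: 9.65
position: [471.2, -92.0, 164.2]
eef_rot: [-0.001, 0.354, 0.935, -0.0]
wrist_force: [0.2, 0.5, -0.5]
finger_gap: 0.387
```

Emit:
{"op": "jog_arm", "data": {"series": [{"dp": [0,0,5],"twist": [0,0,-8]},{"dp": [0,0,10],"twist": [0,0,-16]},{"dp": [0,0,15],"twist": [0,0,-16]},{"dp": [0,0,15],"twist": [0,0,-16]}]}}

```text
time: 10.05
position: [470.0, -91.6, 148.1]
eef_rot: [-0.002, 0.222, 0.975, -0.0]
wrist_force: [-0.0, 0.3, -1.1]
finger_gap: 0.392
```

```bash
python3 - <<'E'
from h import *
import pickle
W=robot.capture("wrist");S=robot.capture("side");T=robot.capture("top");s=robot.get_state();M=R.from_quat(np.array(s["eef_rot"])[[1,2,3,0]]).as_matrix()
print(s["time"],s["position"],s["wrist_force"],s["finger_gap"],"yaw",np.arctan2(M[1,0],M[0,0]),M.round(3)[:,2],s["qpos"])
pickle.dump((W,S,T,s),open("w3.pkl","wb"))
p=s["position"];z0=p[2]-27
for z in(z0,z0+60):print(z,proj(W,[p[0],p[1],z])[0].round(1))
a=W["color"][150:270,238:398,::-1];u=proj(S,[472,-91,130])[0];x,y=int(u[0])-40,int(u[1])-40;b=S["color"][y:y+90,x:x+80,::-1];print(x,y)
cv2.imwrite("pics/w3.png",np.hstack([cv2.resize(a,(600,450),interpolation=2),cv2.resize(b,(200*2,450),interpolation=2)[:, 100:300]]))
E
```

```text
10.2 [471.10660154 -91.93416505 149.19607255] [-0.59211499 -1.17580509 -1.02809893] 0.3885432171260186 yaw 2.69604168427928 [-0.002  0.    -1.   ] [-2.83209085e-01  1.31702256e-01  2.03460896e+00 -4.81365447e-04
  9.77107712e-01 -1.40818539e+00]
122.1960725525575 [319.3 244.6]
182.1960725525575 [319.4 307.1]
308 134
```

View pics/w3.png

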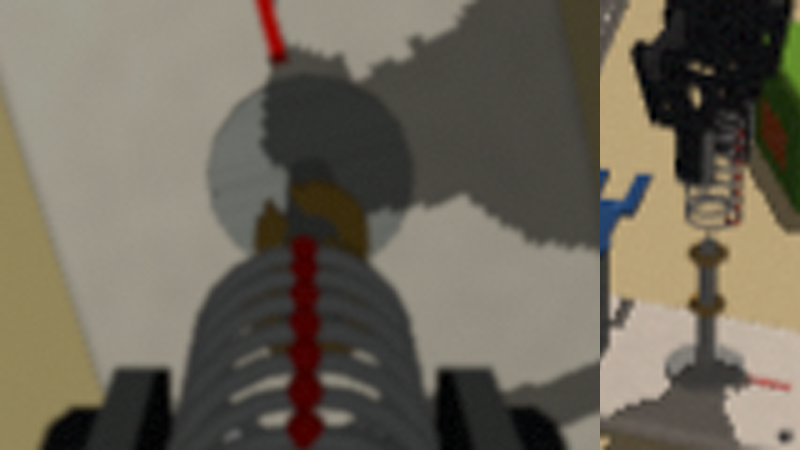

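```bash
cat > fit.py <<'E'
from h import *
from scipy.ndimage import map_coordinates as mc
def tool(s):
    return np.array(s["position"]),R.from_quat(np.array(s["eef_rot"])[[1,2,3,0]]).as_matrix()
def samp(W,img,X):
    p=proj(W,X);return mc(img,[p[:,1],p[:,0]],order=1)
def ring(c,z,r,a):return np.stack([c[0]+r*np.cos(a),c[1]+r*np.sin(a),np.full_like(a,z)],1)
E
python3 - <<'E'
from fit import *
import pickle
sts=[robot.get_state()]
W=robot.capture("wrist");sts.append(robot.get_state());W2=robot.capture("wrist");sts.append(robot.get_state())
for s in sts:print(s["time"],s["position"].round(2))
pickle.dump((W,W2,sts),open("w4.pkl","wb"))
p,M=tool(sts[1]);yaw=np.arctan2(M[1,0],M[0,0])
im=W["color"].astype(float);f=(im[...,0]-im[...,2])/(im.sum(2)+1);g=im.sum(2)/3
# rod centre via lower collar (visible arc near camera side), angle rel to tool x
th=np.linspace(-1.2,1.2,61);a=yaw+th;res=[]
for dx in np.arange(-4,4.1,.25):
  for dy in np.arange(-4,4.1,.25):
    c=np.array([471.7+dx,-91.4+dy]);X1=ring(c,64,10.5,a);X2=ring(c,64,12.5,a)
    res.append(((samp(W,f,X1)-samp(W,f,X2)).mean(),tuple(c)))
m=max(res);c=np.array(m[1]);d=M[:2,:2].T@(c-p[:2]);print("rod",m,"rel tool xy",d)
# red extents
red=(im[...,0]>1.8*im[...,1]+20)&(im[...,0]>1.8*im[...,2]+20)
v,u=np.nonzero(red);k=(abs(u-319)<12)&(v>205);u,v=u[k],v[k];print("red top",v.min(),[ (vv,u[v==vv].mean().round(1),(v==vv).sum()) for vv in range(v.min(),v.max()+1,4)])
zf=p[2]-26.6
for x in(15.5,16.8,18):print(x,"foot edge",proj(W,[*(p+M@[x,0,0])[:2],zf])[0].round(1),proj(W,[*(p+M@[x,0,0])[:2],zf+2.6])[0].round(1))
for dy in(-16.8,16.8):print("side edge px",proj(W,[*(p+M@[0,dy,0])[:2],zf+2])[0].round(1))
for vv in range(216,236,4):print(vv,g[vv,284:356].round(0).astype(int).tolist())
E
```

```text
10.2 [471.11 -91.93 149.2 ]
10.25 [471.27 -91.96 149.37]
10.3 [471.34 -92.01 149.46]
rod (np.float64(0.24138598106524578), (np.float64(472.45), np.float64(-91.15))) rel tool xy [-0.71683408  1.24241183]
red top 213 [(213, np.float64(318.5), np.int64(4)), (217, np.float64(318.5), np.int64(6)), (221, np.float64(318.5), np.int64(6)), (225, np.float64(319.0), np.int64(5)), (229, np.float64(319.0), np.int64(7)), (233, np.float64(318.5), np.int64(6)), (237, np.float64(319.0), np.int64(7)), (241, np.float64(318.5), np.int64(6)), (245, np.float64(319.0), np.int64(7)), (249, np.float64(318.5), np.int64(4)), (253, np.float64(318.5), np.int64(8)), (257, np.float64(319.0), np.int64(7)), (261, np.float64(318.5), np.int64(6)), (265, np.float64(318.5), np.int64(8)), (269, np.float64(318.0), np.int64(1))]
15.5 foot edge [319.  216.3] [319.  217.8]
16.8 foot edge [319. 214.] [319.  215.6]
18 foot edge [319. 212.] [319.  213.5]
side edge px [288.8 243.8]
side edge px [349.1 243.8]
216 [146, 146, 146, 146, 145, 144, 144, 145, 143, 144, 143, 143, 144, 145, 144, 144, 145, 145, 141, 134, 118, 95, 62, 41, 
[... 786 characters left out ...]
 117, 136, 142, 144, 143, 142, 144, 143, 143, 144, 142, 144, 142, 142, 142]
228 [143, 144, 143, 143, 144, 143, 144, 142, 131, 100, 69, 58, 57, 55, 54, 53, 54, 57, 57, 59, 58, 56, 54, 51, 47, 46, 46, 43, 46, 45, 44, 36, 27, 23, 25, 24, 23, 26, 33, 41, 47, 48, 47, 46, 47, 47, 48, 49, 51, 54, 56, 55, 57, 55, 53, 53, 53, 55, 58, 78, 110, 135, 142, 143, 142, 140, 142, 141, 143, 140, 140, 141]
232 [145, 144, 143, 144, 145, 141, 126, 99, 68, 55, 54, 54, 55, 57, 57, 57, 54, 50, 51, 50, 54, 55, 57, 58, 59, 59, 58, 57, 56, 55, 53, 50, 38, 27, 21, 22, 22, 31, 43, 50, 53, 55, 53, 54, 57, 56, 56, 56, 56, 55, 55, 52, 51, 50, 51, 54, 56, 57, 54, 54, 55, 76, 108, 134, 141, 142, 141, 141, 141, 140, 140, 140]
```

Emit:
{"op": "jog_arm", "data": {"series": [{"dp": [-0.4,0.7,3],"twist": [0,0,0]},{"dp": [-0.75,1.3,7],"twist": [0,0,0]},{"dp": [-0.75,1.3,12],"twist": [0,0,0]},{"dp": [-0.75,1.3,17],"twist": [0,0,0]},{"dp": [-0.75,1.3,20],"twist": [0,0,0]},{"dp": [-0.75,1.3,21],"twist": [0,0,0]},{"dp": [-0.75,1.3,21],"twist": [0,0,0]},{"dp": [-0.75,1.3,21],"twist": [0,0,0]}]}}

```text
time: 11.1
position: [472.7, -91.2, 128.5]
eef_rot: [-0.0, 0.221, 0.975, -0.0]
wrist_force: [-0.4, -1.2, 0.3]
finger_gap: 0.388
```

Emit:
{"op": "jog_arm", "data": {"series": [{"dp": [0,0,1],"twist": [0,0,0]},{"dp": [0,0,2],"twist": [0,0,0]},{"dp": [0,0,3],"twist": [0,0,0]},{"dp": [0,0,4],"twist": [0,0,0]},{"dp": [0,0,5],"twist": [0,0,0]},{"dp": [0,0,6],"twist": [0,0,0]},{"dp": [0,0,6],"twist": [0,0,0]}]}}

```text
time: 11.8
position: [472.6, -91.1, 122.4]
eef_rot: [-0.001, 0.221, 0.975, -0.0]
wrist_force: [-0.2, -0.1, -0.4]
finger_gap: 0.383
```

Emit:
{"op": "jog_arm", "data": {"series": [{"dp": [0,0,1],"twist": [0,0,0]},{"dp": [0,0,2],"twist": [0,0,0]},{"dp": [0,0,3],"twist": [0,0,0]},{"dp": [0,0,3],"twist": [0,0,0]}]}}

```text
time: 12.2
position: [472.4, -91.1, 119.2]
eef_rot: [-0.001, 0.221, 0.975, -0.0]
wrist_force: [-0.4, -0.1, -0.4]
finger_gap: 0.389
```

```bash
python3 - <<'E'
from fit import *
import pickle
S=robot.capture("side");F=[]
for i in range(3):
  W=robot.capture("wrist");s=robot.get_state();F.append(s["wrist_force"])
print(s["time"],s["position"],np.mean(F,0),s["wrist_torque"])
pickle.dump((W,S,s),open("w5.pkl","wb"))
a=W["color"][150:270,238:398,::-1];u=proj(S,[472,-91,100])[0];x,y=int(u[0])-22,int(u[1])-45;b=S["color"][y:y+90,x:x+40,::-1]
cv2.imwrite("pics/w5.png",np.hstack([cv2.resize(a,(600,450),interpolation=2),cv2.resize(b,(200,450),interpolation=2)]))
E
```

```text
12.4 [472.59194076 -91.16413537 119.38056731] [-0.06374025 -0.25721657 -0.91727805] [ 0.01868837 -0.02347377 -0.00271845]
```

View pics/w5.png

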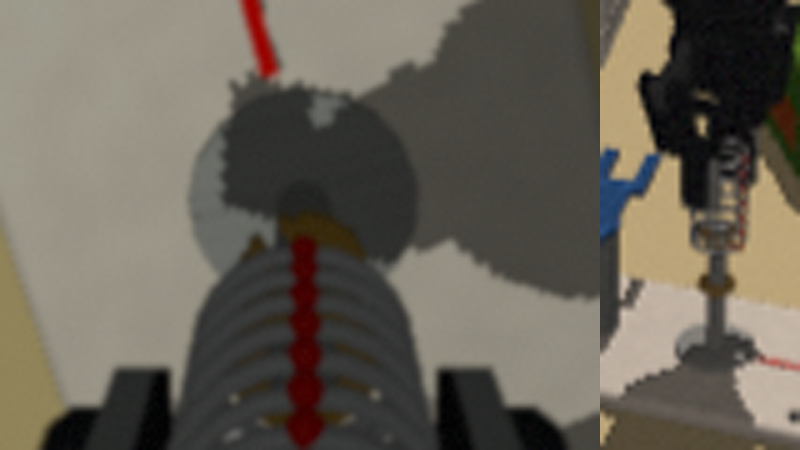

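Emit:
{"op": "jog_arm", "data": {"series": [{"dp": [0,0,3],"twist": [0,0,0]},{"dp": [0,0,6],"twist": [0,0,0]},{"dp": [0,0,9],"twist": [0,0,0]},{"dp": [0,0,12],"twist": [0,0,-5]},{"dp": [0,0,15],"twist": [0,0,-10]},{"dp": [0,0,18],"twist": [0,0,-15]},{"dp": [0,0,21],"twist": [0,0,-20]},{"dp": [0,0,23],"twist": [0,0,-25]},{"dp": [0,0,24.5],"twist": [0,0,-30]},{"dp": [0,0,24.5],"twist": [0,0,-35]},{"dp": [0,0,24.5],"twist": [0,0,-35]},{"dp": [0,0,24.5],"twist": [0,0,-35]}]}}

```text
time: 13.6
position: [472.5, -91.1, 94.7]
eef_rot: [-0.001, -0.082, 0.997, 0.0]
wrist_force: [-0.1, 0.0, -0.5]
finger_gap: 0.386
```

Emit:
{"op": "jog_arm", "data": {"series": [{"dp": [0,0,1],"twist": [0,0,0]},{"dp": [0,0,2],"twist": [0,0,0]},{"dp": [0,0,3],"twist": [0,0,0]},{"dp": [0,0,4],"twist": [0,0,0]},{"dp": [0,0,5],"twist": [0,0,0]},{"dp": [0,0,6],"twist": [0,0,0]},{"dp": [0,0,7],"twist": [0,0,0]},{"dp": [0,0,7],"twist": [0,0,0]},{"dp": [0,0,7],"twist": [0,0,0]}]}}

```text
time: 14.5
position: [472.4, -91.1, 87.7]
eef_rot: [-0.001, -0.082, 0.997, 0.0]
wrist_force: [-0.1, -0.4, -0.9]
finger_gap: 0.386
```

Emit:
{"op": "jog_arm", "data": {"series": [{"dp": [0,0,1],"twist": [0,0,0]},{"dp": [0,0,2],"twist": [0,0,0]},{"dp": [0,0,3],"twist": [0,0,0]},{"dp": [0,0,4],"twist": [0,0,0]},{"dp": [0,0,5],"twist": [0,0,0]},{"dp": [0,0,6],"twist": [0,0,0]},{"dp": [0,0,6],"twist": [0,0,0]}]}}

```text
time: 15.2
position: [472.2, -91.1, 81.5]
eef_rot: [-0.001, -0.082, 0.997, 0.0]
wrist_force: [0.6, -0.6, 0.4]
finger_gap: 0.393
```

Emit:
{"op": "jog_arm", "data": {"series": [{"dp": [0,0,3],"twist": [0,0,0]},{"dp": [0,0,7],"twist": [0,0,0]},{"dp": [0,0,12],"twist": [0,0,0]},{"dp": [0,0,17],"twist": [0,0,0]},{"dp": [0,0,22],"twist": [0,0,0]},{"dp": [0,0,27],"twist": [0,0,0]},{"dp": [0,0,30],"twist": [0,0,0]},{"dp": [0,0,32],"twist": [0,0,0]},{"dp": [0,0,32],"twist": [0,0,0]},{"dp": [0,0,32],"twist": [0,0,0]}]}}

```text
time: 16.2
position: [472.3, -91.1, 49.6]
eef_rot: [-0.001, -0.082, 0.997, 0.0]
wrist_force: [-0.6, -0.2, -0.7]
finger_gap: 0.392
```

Emit:
{"op": "jog_arm", "data": {"series": [{"dp": [0,0,1],"twist": [0,0,0]},{"dp": [0,0,2],"twist": [0,0,0]},{"dp": [0,0,3],"twist": [0,0,0]},{"dp": [0,0,4],"twist": [0,0,0]},{"dp": [0,0,5],"twist": [0,0,0]},{"dp": [0,0,5],"twist": [0,0,0]},{"dp": [0,0,5],"twist": [0,0,0]},{"dp": [0,0,5],"twist": [0,0,0]}]}}

```text
time: 17.0
position: [472.7, -91.2, 44.8]
eef_rot: [-0.001, -0.082, 0.997, -0.0]
wrist_force: [-0.1, -0.7, 3.4]
finger_gap: 0.392
```

Emit:
{"op": "jog_arm", "data": {"series": [{"dp": [0,0,-1],"twist": [0,0,0]},{"dp": [0,0,-2],"twist": [0,0,0]},{"dp": [0,0,-2],"twist": [0,0,0]},{"dp": [0,0,-2],"twist": [0,0,0]}]}}

```text
time: 17.4
position: [472.7, -91.2, 46.7]
eef_rot: [-0.001, -0.082, 0.997, -0.0]
wrist_force: [0.9, -0.2, 1.3]
finger_gap: 0.39
```

Emit:
{"op": "jog_arm", "data": {"series": [{"dp": [0,0,0],"twist": [0,0,0]},{"dp": [0,0,0],"twist": [0,0,0]},{"dp": [0,0,0],"twist": [0,0,0]},{"dp": [0,0,0],"twist": [0,0,0]},{"dp": [0,0,0],"twist": [0,0,0]},{"dp": [0,0,0],"twist": [0,0,0]}], "gripper": 0.6}}

```text
time: 18.0
position: [472.6, -91.2, 46.7]
eef_rot: [-0.001, -0.082, 0.997, 0.0]
wrist_force: [1.0, -0.2, 0.1]
finger_gap: 0.798
```

Emit:
{"op": "jog_arm", "data": {"series": [{"dp": [0,0,-5],"twist": [0,0,0]},{"dp": [0,0,-15],"twist": [0,0,0]},{"dp": [0,0,-30],"twist": [0,0,0]},{"dp": [0,0,-50],"twist": [0,0,0]},{"dp": [0,0,-75],"twist": [0,0,0]},{"dp": [0,0,-95],"twist": [0,0,0]},{"dp": [0,0,-105],"twist": [0,0,0]},{"dp": [0,0,-105],"twist": [0,0,0]}]}}

```text
time: 18.8
position: [474.3, -91.6, 153.9]
eef_rot: [0.002, -0.082, 0.997, -0.001]
wrist_force: [1.0, 0.7, -0.4]
finger_gap: 0.804
```

```bash
python3 - <<'E'
from fit import *
import pickle
S=robot.capture("side");T=robot.capture("top");W=robot.capture("wrist");s=robot.get_state();print(s["time"],s["position"],s["wrist_force"],s["finger_gap"],s["qpos"])
p,M=tool(s);print("yaw",np.arctan2(M[1,0],M[0,0]))
pickle.dump((W,S,T,s),open("w6.pkl","wb"))
a=W["color"][140:260,238:398,::-1];u=proj(S,[472,-91,70])[0];x,y=int(u[0])-45,int(u[1])-40
b=S["color"][y:y+75,x:x+75,::-1];print("side crop",x,y)
cv2.imwrite("pics/w6.png",np.hstack([cv2.resize(a,(400,300),interpolation=2),cv2.resize(b,(300,300),interpolation=2)]))
for z in (20,80,106):print(z,"side",proj(S,[472,-91.2,z])[0].round(1),"wrist",proj(W,[472,-91.2,z])[0].round(1))
E
```

```text
18.95 [471.88422167 -90.95624794 150.8256795 ] [ 0.05048158  0.27841369 -0.25041028] 0.8007378540505853 [-2.80818562e-01  1.30973648e-01  2.03153207e+00 -4.33359177e-04
  9.81889265e-01 -2.01541439e+00]
yaw -2.9775507559434673
side crop 302 152
20 side [347.6 206.5] wrist [318.7 193.6]
80 side [348.1 189.3] wrist [318.7 215.9]
106 side [348.3 181.5] wrist [318.7 229.5]
```

View pics/w6.png

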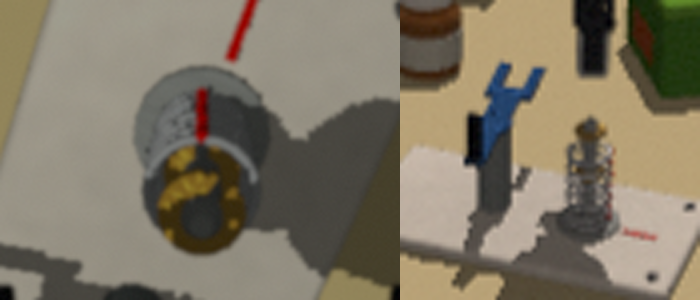

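Emit:
{"op": "jog_arm", "data": {"series": [{"dp": [-15,8,0],"twist": [0,0,5]},{"dp": [-35,20,0],"twist": [0,0,10]},{"dp": [-50,30,0],"twist": [0,0,13]},{"dp": [-56,33,0],"twist": [0,0,13]},{"dp": [-56,33,0],"twist": [0,0,13]},{"dp": [-56,33,15],"twist": [0,0,13]},{"dp": [-56,33,30],"twist": [0,0,13]},{"dp": [-56,33,45],"twist": [0,0,13]},{"dp": [-56,33,52],"twist": [0,0,13]},{"dp": [-56,33,53],"twist": [0,0,13]},{"dp": [-56,33,53],"twist": [0,0,13]},{"dp": [-56,33,53],"twist": [0,0,13]}], "gripper": -1}}

```text
time: 20.15
position: [522.1, -49.5, 98.4]
eef_rot: [-0.001, 0.031, 1.0, 0.0]
wrist_force: [-0.1, 0.7, -0.1]
finger_gap: -0.005
```

```bash
cat > arc.py <<'E'
from fit import *
import sys
s=robot.get_state();p,M=tool(s);yaw=np.arctan2(M[1,0],M[0,0]);print(s["time"],p,s["wrist_force"],s["finger_gap"],yaw%(2*np.pi))
A0,A1,n,off=map(float,sys.argv[1:5]);piv=np.array([545.7,-105.4])
for A in np.linspace(A0,A1,int(n)):
    t=np.array([np.sin(A),-np.cos(A)]);q=piv+55*np.array([np.cos(A),np.sin(A)])-off*t
    d=M[:2,:2].T@(q-p[:2]);dy=(A+np.pi/2-yaw+np.pi)%(2*np.pi)-np.pi
    print('{"dp": [%.1f, %.1f, 0], "twist": [0, 0, %.1f]},'%(d[0],d[1],-np.degrees(dy)),q.round(1))
E
python3 arc.py 1.51 -0.189 20 17
```

```text
20.15 [522.13683369 -49.51889062  98.41458916] [-0.14021232  0.73443648 -0.06157144] -0.004930124580086313 3.0787743864740187
{"dp": [-9.9, 0.7, 0], "twist": [0, 0, -0.1]}, [532.1 -49.5]
{"dp": [-14.9, 2.0, 0], "twist": [0, 0, 5.0]}, [537.1 -48.5]
{"dp": [-20.0, 2.8, 0], "twist": [0, 0, 10.1]}, [542.2 -47.9]
{"dp": [-25.1, 3.2, 0], "twist": [0, 0, 15.3]}, [547.4 -47.9]
{"dp": [-30.2, 3.2, 0], "twist": [0, 0, 20.4]}, [552.5 -48.2]
{"dp": [-35.4, 2.7, 0], "twist": [0, 0, 25.5]}, [557.6 -49.1]
{"dp": [-40.4, 1.7, 0], "twist": [0, 0, 30.6]}, [562.6 -50.4]
{"dp": [-45.4, 0.3, 0], "twist": [0, 0, 35.7]}, [567.4 -52.1]
{"dp": [-50.2, -1.6, 0], "twist": [0, 0, 40.9]}, [572.1 -54.2]
{"dp": [-54.8, -3.9, 0], "twist": [0, 0, 46.0]}, [576.6 -56.8]
{"dp": [-59.2, -6.5, 0], "twist": [0, 0, 51.1]}, [580.8 -59.8]
{"dp": [-63.3, -9.6, 0], "twist": [0, 0, 56.2]}, [584.7 -63.1]
{"dp": [-67.2, -13.0, 0], "twist": [0, 0, 61.4]}, [588.3 -66.7]
{"dp": [-70.7, -16.8, 0], "twist": [0, 0, 66.5]}, [591.6 -70.7]
{"dp": [-73.9, -20.8, 0], "twist": [0, 0, 71.6]}, [594.5 -74.9]
{"dp": [-76.7, -25.1, 0], "twist": [0, 0, 76.7]}, [597.1 -79.4]
{"dp": [-79.1, -29.7, 0], "twist": [0, 0, 81.9]}, [599.2 -84.1]
{"dp": [-81.1, -34.4, 0], "twist": [0, 0, 87.0]}, [600.9 -89. ]
{"dp": [-82.6, -39.3, 0], "twist": [0, 0, 92.1]}, [602.1 -94. ]
{"dp": [-83.7, -44.3, 0], "twist": [0, 0, 97.2]}, [602.9 -99. ]
```

Emit:
{"op": "jog_arm", "data": {"series": [{"dp": [-9.9,0.7,0],"twist": [0,0,0]},{"dp": [-14.9,2,0],"twist": [0,0,5]},{"dp": [-20,2.8,0],"twist": [0,0,10]},{"dp": [-25.1,3.2,0],"twist": [0,0,15.3]},{"dp": [-30.2,3.2,0],"twist": [0,0,20.4]},{"dp": [-35.4,2.7,0],"twist": [0,0,25.5]},{"dp": [-40.4,1.7,0],"twist": [0,0,30.6]},{"dp": [-45.4,0.3,0],"twist": [0,0,35.7]},{"dp": [-50.2,-1.6,0],"twist": [0,0,40.9]},{"dp": [-54.8,-3.9,0],"twist": [0,0,46]},{"dp": [-59.2,-6.5,0],"twist": [0,0,51.1]},{"dp": [-63.3,-9.6,0],"twist": [0,0,56.2]},{"dp": [-67.2,-13,0],"twist": [0,0,61.4]},{"dp": [-70.7,-16.8,0],"twist": [0,0,66.5]},{"dp": [-73.9,-20.8,0],"twist": [0,0,71.6]},{"dp": [-75.3,-23,0],"twist": [0,0,74]},{"dp": [-76.7,-25.1,0],"twist": [0,0,76.7]},{"dp": [-76.7,-25.1,0],"twist": [0,0,76.7]}]}}

```text
time: 21.95
position: [598.2, -79.5, 98.8]
eef_rot: [-0.0, 0.645, 0.764, -0.0]
wrist_force: [-0.9, 0.5, 1.2]
finger_gap: -0.004
```

```bash
python3 - <<'E'
from fit import *
import pickle
T=robot.capture("top");S=robot.capture("side");s=robot.get_state();print(s["time"],s["wrist_force"])
u=proj(T,[530,-95,89])[0];x,y=int(u[0])-45,int(u[1])-50
v=proj(S,[520,-95,80])[0];a,b=int(v[0])-45,int(v[1])-45
cv2.imwrite("pics/w7.png",np.hstack([cv2.resize(T["color"][y:y+90,x:x+90,::-1],(400,400),interpolation=2),cv2.resize(S["color"][b:b+90,a:a+90,::-1],(400,400),interpolation=2)]))
E
python3 arc.py 0.153 -0.189 6 17
```

```text
22.05 [-0.73456934 -0.83188533 -0.89626469]
22.05 [598.02655793 -79.49138703  98.79571451] [-0.73456934 -0.83188533 -0.89626469] -0.0016312451102037874 1.7412520493074495
{"dp": [-0.6, -0.7, 0], "twist": [0, 0, 1.0]}, [597.5 -80.2]
{"dp": [-4.4, 0.3, 0], "twist": [0, 0, 4.9]}, [599.1 -83.8]
{"dp": [-8.3, 1.0, 0], "twist": [0, 0, 8.8]}, [600.4 -87.5]
{"dp": [-12.2, 1.4, 0], "twist": [0, 0, 12.8]}, [601.5 -91.3]
{"dp": [-16.2, 1.6, 0], "twist": [0, 0, 16.7]}, [602.3 -95.1]
{"dp": [-20.1, 1.5, 0], "twist": [0, 0, 20.6]}, [602.9 -99. ]
```

View pics/w7.png

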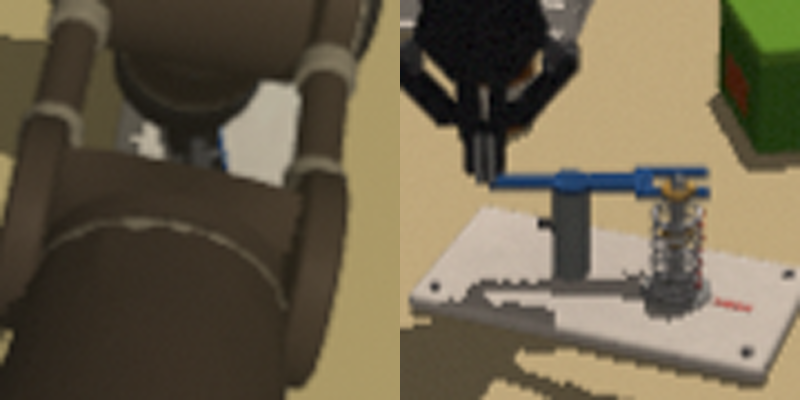

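Emit:
{"op": "jog_arm", "data": {"series": [{"dp": [-2.5,0,0],"twist": [0,0,3]},{"dp": [-4.4,0.3,0],"twist": [0,0,4.9]},{"dp": [-6.4,0.7,0],"twist": [0,0,7]},{"dp": [-8.3,1,0],"twist": [0,0,8.8]},{"dp": [-10.2,1.2,0],"twist": [0,0,10.8]},{"dp": [-12.2,1.4,0],"twist": [0,0,12.8]},{"dp": [-14.2,1.5,0],"twist": [0,0,14.8]},{"dp": [-16.2,1.6,0],"twist": [0,0,16.7]},{"dp": [-17,1.6,0],"twist": [0,0,17.5]},{"dp": [-17,1.6,0],"twist": [0,0,17.5]},{"dp": [-17,1.6,0],"twist": [0,0,17.5]}]}}

```text
time: 23.15
position: [602.7, -96.0, 99.0]
eef_rot: [0.0, 0.753, 0.658, -0.0]
wrist_force: [0.7, 0.6, 0.5]
finger_gap: -0.002
```

Emit:
{"op": "jog_arm", "data": {"series": [{"dp": [-0.7,0,0],"twist": [0,0,0.7]},{"dp": [-1.4,0,0],"twist": [0,0,1.4]},{"dp": [-2,0,0],"twist": [0,0,2]},{"dp": [-2,0,0],"twist": [0,0,2]},{"dp": [-2,0,0],"twist": [0,0,2]}]}}

```text
time: 23.65
position: [602.4, -98.1, 99.1]
eef_rot: [0.0, 0.764, 0.645, -0.0]
wrist_force: [0.3, 0.8, -0.2]
finger_gap: -0.001
```

Not yet against the stop; advance in small steps.

Emit:
{"op": "jog_arm", "data": {"series": [{"dp": [-0.7,0,0],"twist": [0,0,0]},{"dp": [-1.4,0,0],"twist": [0,0,0]},{"dp": [-2,0,0],"twist": [0,0,0]},{"dp": [-2,0,0],"twist": [0,0,0]},{"dp": [-2,0,0],"twist": [0,0,0]}]}}

```text
time: 24.15
position: [602.3, -99.1, 99.1]
eef_rot: [-0.0, 0.764, 0.645, 0.001]
wrist_force: [1.9, 4.0, -0.4]
finger_gap: 0.001
```

Emit:
{"op": "jog_arm", "data": {"series": [{"dp": [-0.5,0,0],"twist": [0,0,0]},{"dp": [-1,0,0],"twist": [0,0,0]},{"dp": [-1.5,0,0],"twist": [0,0,0]},{"dp": [-1.5,0,0],"twist": [0,0,0]},{"dp": [-1.5,0,0],"twist": [0,0,0]}]}}

```text
time: 24.65
position: [602.3, -99.2, 99.1]
eef_rot: [-0.001, 0.765, 0.644, 0.001]
wrist_force: [2.5, 7.3, -0.3]
finger_gap: -0.003
```

Emit:
{"op": "jog_arm", "data": {"series": [{"dp": [3,0,0],"twist": [0,0,0]},{"dp": [10,0,0],"twist": [0,0,0]},{"dp": [16,0,0],"twist": [0,0,0]},{"dp": [18,0,-20],"twist": [0,0,0]},{"dp": [18,0,-55],"twist": [0,0,0]},{"dp": [22,0,-90],"twist": [0,0,0]},{"dp": [50,0,-115],"twist": [0,0,0]},{"dp": [85,0,-120],"twist": [0,0,0]},{"dp": [120,0,-120],"twist": [0,0,0]},{"dp": [155,0,-120],"twist": [0,0,0]},{"dp": [190,0,-120],"twist": [0,0,0]},{"dp": [200,0,-120],"twist": [0,0,0]},{"dp": [200,0,-120],"twist": [0,0,0]},{"dp": [200,0,-120],"twist": [0,0,0]}]}}

```text
time: 26.05
position: [635.7, 96.7, 219.5]
eef_rot: [-0.001, 0.765, 0.645, 0.001]
wrist_force: [-0.4, -0.5, 0.5]
finger_gap: -0.003
```

```bash
python3 - <<'E'
from fit import *
T=robot.capture("top");S=robot.capture("side");s=robot.get_state();print(s["time"],s["position"],s["wrist_force"])
u=proj(T,[530,-95,89])[0];x,y=int(u[0])-45,int(u[1])-50
v=proj(S,[520,-95,80])[0];a,b=int(v[0])-40,int(v[1])-40
cv2.imwrite("pics/w8.png",np.hstack([cv2.resize(T["color"][y:y+90,x:x+90,::-1],(400,400),interpolation=2),cv2.resize(S["color"][b:b+80,a:a+80,::-1],(400,400),interpolation=2)]))
print(x,y,a,b,"rod",proj(T,[472,-91.3,106])[0],"pivot",proj(T,[545.7,-105.4,89])[0],"pin0",proj(T,[599.7,-115.7,124])[0])
E
```

```text
26.15 [635.76179485  96.02114689 219.61232016] [-0.29860724  0.31058479 -0.50939441]
306 162 292 147 rod [350.47199156 235.36954822] pivot [355.41352592 206.19856635] pin0 [360.46997255 182.68324636]
```

View pics/w8.png

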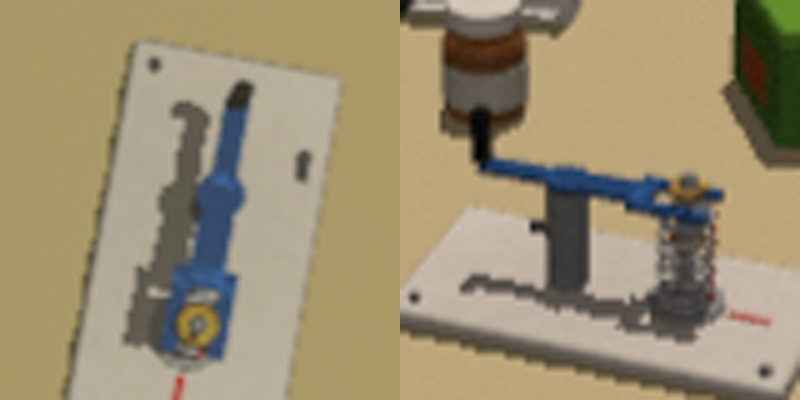

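```bash
python3 -c "
from bench import robot
print(robot.close_job(), robot.get_state()['time'])"
```

```text
the job is handed in; nothing more can be done
the job is handed in; nothing more can be done
```

The spring is home on the seat with the blue keeper shut over it, and I handed the job in at about 26 s of the 72 s allowed.

**Spring:** I measured both notch angles with the wrist camera: upper collar 0.27 rad clockwise of the index line, lower collar 0.35 rad anticlockwise. With the tang lined up on each notch, the spring passed both collars without snagging; the force readings stayed at noise level, about 1 N. It met the seat at the expected height, with a reading of 3.4 N against the 20 N limit. I eased off, let go, and saw it standing upright on the seat.

**Keeper:** I pushed the pin round with the closed fingers until it stopped at the computed shut position, at about 7.5 N. The last top picture puts the pin within 1 pixel of its shut position, with the fork astride the rod above the spring. The arm had backed well clear before hand-in.

**Not fully checked:**
- That the foot is fully home rests on the contact height and force and on the pictures; the spring's top height was not measured precisely.
- The other things looked undisturbed where they showed in the pictures, and no move touched them. I did not check each one separately.
- The two fixed cameras disagreed by up to 5 mm on some points, so I placed the spring using the wrist camera instead.

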